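Raise the board magazine one slot with the hand wheel

TASK

Raise the circuit-board magazine by one slot: with the fingertips, push the hand wheel round clockwise (seen from above) by its upright handle through exactly one turn, so that the handle stops over the index tab it started from, then let go of it and move clear. Push the handle gently and do not grip it; do not push the magazine itself, and leave the bottle, jar and brush where they are.

Things in the scene. Friction and masses are not known exactly. Their poses are not given: they have to be found in the camera images.
- lift: the board-magazine lift, an aluminium base plate 12 mm thick with white columns, fixed to the bench. Origin: on the bench surface, straight below the wheel's axis. Its z is up; its own +y points from the wheel to the magazine, whose centre lies 300 mm along +y (columns up to 232 mm above the bench, 181 mm from the wheel's axis at the nearest).
- post: the round white post carrying the hand wheel, fixed on the base plate. Origin: on the wheel's vertical axis, 12 mm above the bench. Its own +x (horizontal) points from the axis to the dark steel index tab, a 12 mm block standing just outside the rim, 90 mm from the axis, with its top 86 mm above the bench.
- wheel: the horizontal hand wheel. Origin: its centre, on its axis, 90 mm above the bench. Black rim 146 mm across over all, three steel spokes; rim and spokes lie between 83 and 97 mm above the bench, the hub reaches 99 mm. Nothing but the handle rises above 99 mm within 150 mm of the axis.
- wheel_turn (a joint): turning angle of the hand wheel in rad: 0 at the start (handle over the index tab), growing clockwise seen from above; one turn is 6.283. It turns freely through more than a turn with no stop or click, dry friction about 0.14 N m (some 2 to 3 N at the handle), with slight damping, and stays where it is left.
- handle (a point): the wheel's bright metal upright round handle, 20 mm in diameter and 45 mm tall, standing on the end of one spoke 60 mm from the wheel's axis; it cannot spin on its own. The point is its centre, half-way up, 119.5 mm above the bench (it reaches from 97 to 142 mm). It turns with the wheel.
- magazine_height (a joint): height of the magazine above its start in m; driven by the wheel, 0.020 (one slot) per turn, upward as the wheel turns clockwise.
- magazine: the steel magazine with its stack of board trays (150 x 180 mm over all). Origin: the centre of the magazine's underside, 16 mm above the bench at the start; the magazine is 165 mm tall.
- bottle: white round bottle, 48 mm in diameter, 110 mm tall, standing loose on the bench. Origin: centre of its underside. Leave alone.
- jar: amber glass jar with steel lid, 54 mm in diameter, 60 mm tall, standing loose on the bench. Origin: centre of its underside. Leave alone.
- brush: wooden cleaning brush 160 mm long, lying loose on the bench. Origin: under its middle. Leave alone.

How it is judged (in metres and radians):
On the way, in this order (a step that is already met when the one before it is completed fails the run):
1. the fingers have pushed the handle clockwise past a sixth of a turn and are on it (value of joint wheel_turn above 1.05 rad and contact force between the fingers and handle_grip above 0.3 N).
2. the fingers, on the handle, have pushed it past two thirds of a turn (value of joint wheel_turn above 4.2 rad and contact force between the fingers and handle_grip above 0.3 N).
At the end, for the whole second after the job is handed in: The wheel stands one full clockwise turn from its start, within 0.2 rad (about 11 degrees, 12 mm at the handle), at rest, with the magazine one slot (20 mm, within 1.5 mm) higher (value of joint wheel_turn between 6.083 and 6.483 rad and value of joint magazine_height between 0.0185 and 0.0215 m and not (velocity of joint wheel_turn above 0.05 rad/s or velocity of joint wheel_turn below -0.05 rad/s)); the robot touches nothing.
It fails at once if the handle is gripped or forced (over 35 N) (contact force between the fingers and handle_grip above 35 N).
It fails at once if the robot pushes on the magazine or its boards (moving it directly) (contact force between any of the fingers, the arm and magazine above 3 N).
It fails at once if the bottle is moved more than 20 mm, tipped or lifted (distance of bottle from where it was at the start of the episode above 0.02 m).
It fails at once if the jar is moved more than 20 mm, tipped or lifted (distance of jar from where it was at the start of the episode above 0.02 m).
It fails at once if the brush is moved more than 20 mm, tipped or lifted (distance of brush from where it was at the start of the episode above 0.02 m).
It also fails if it takes over 67 s, if anything falls off the work surface, if the arm or the gripper's body presses on something with over 40 N, if the wrist force passes 120 N, or if a joint passes its speed limit or range.

ROBOT

A 6-joint arm with a two-finger parallel gripper is mounted at the origin on the work surface. World frame = base frame: x ahead of the robot, y to its left, z up, the work surface at z = 0. Lengths are in mm, angles in rad, forces in N, time in s.
With the tool pointing down it reaches from about 350 to 775 mm from the base axis. Payload 7.3 kg.
Tool frame: the origin (TCP) lies at the very end of the fingers, on their centre line; the grasp point (between the pads) lies 19 mm behind it; z points along the fingers, y is the line along which they close (so a half turn about z gives the same grasp; the last joint's range is limited). The gripper opens to 92 mm and grips with 3 to 60 N. Pads are 19 mm wide; open, the fingers measure 130 mm over their backs; the gripper's body (75 mm by 190 mm) begins 47 mm behind the grasp point.
Start: joints at [-1.317, 0.342, 1.524, -0, 1.275, -0.146], TCP at [204.371, -483.609, 226.741] pointing down, gripper open.
Joint ranges: [-2.53, 2.53], [-0.77, 2.02], [0.04, 2.7], [-1, 4.14], [0.28, 2.66], [-3.11, 3.11]. Speed limits (rad/s): [2.57, 2.57, 3.14, 3.14, 3.14, 3.14].

INTERFACE

Orientations are given as [roll, pitch, yaw] about the fixed x, y, z axes, in that order (R = Rz(yaw) Ry(pitch) Rx(roll)).
In Python, from plant import * gives the robot as it stands.
- The arm moves only by the tool arm_command, never from a script. Its arguments are lists of equal length, an entry for each row: "gripper": the finger opening in mm, from 0 to 91.8; "dp": the shift along the tool's x, y, z in units of 25 mm (1.0 is 25 mm), a list of three; "twist": the turn about the tool's z in units of 5 degrees (1.0 is 5 degrees). A call has exactly 5 rows; each row shifts and turns the commanded pose from where the row before left it, along the tool's axes as they then stand; what a row does not reach is not made up. A row lasts 1/8 s, in which the tool goes at most 62.5 mm and 10.7 degrees, less where a joint would pass 70% of its speed; a pose out of reach is approached as far as the arm can. A call is refused whole if a number of a shift passes 1 or a number of a turn 1, either way. A call with a gripper value outside its range is refused whole. The fingers move at their own pace and stop on an object; the grip force is fixed at half the most. Time passes only in rows, so rows that do not move let the fingers close, or fill a call up. It gives the time, the measured TCP pose, the force, the opening and the grip force at its end, in the units of the state.
- get_obs(): the state, without advancing time (a new reading comes with each control period).
- capture(name): name is "scene" or "top"; returns the picture (400x640x3 uint8, red, green, blue); there is no depth.
- get_calibration(name): a dict with "mtx" (3x3 intrinsics, pixels), "position" and "attitude" of the camera in the world. Camera axes: x right, y down, z forward; pixel columns grow to the right and rows downward; lengths in mm; the calibration is good to about 2 mm. A picture is of the moment at which its call begins. get_calibration takes no time and is no camera call.
- close_job(): hands the job in; it is judged then, once.
The state is a dict: "time": time; "joint_positions": joint angles; "dq": joint speeds; "tau": joint torques, N m; "tool_pos": TCP position; "tcp_rot": TCP orientation; "contact_force": force on the tool from outside, world axes, zero at the start; "moment": the same for the moment, N m; "grip_width": finger opening in mm; "finger_force": force on a finger pad.
Only numpy, scipy, OpenCV 4.12 (cv2) and the standard library are available. Lean on these libraries where they do the work, as an engineer would, in place of code of your own. Each camera call takes 0.05 s, during which the arm holds its last target. There are 200 camera calls.

## Working session

There is one attempt and no reset: what is moved stays moved. The work goes in short steps, Python scripts to look and compute and a tool call to move; the robot and the scene stay as the last step left them, time stands still between calls to the robot, and variables do not carry over. Pictures are saved under pics/ and viewed, at most 10 in all, crops included, and the job is handed in when it is done.

Besides the shell and the picture viewer there is one more tool, called after "Emit:" as name(argument=value, ...), one argument or row to a line, values as JSON. arm_command: Moves the arm, as the interface text tells. Its arguments: {"type":"object","properties":{"gripper":{"type":"array"},"dp":{"type":"array"},"twist":{"type":"array"}},"required":["gripper","dp","twist"]}

```bash
mkdir -p pics; python3 - <<'E'
from plant import *
import cv2
for n in("scene","top"):
    cv2.imwrite(f"pics/{n}0.png",capture(n)[:,:,::-1]); print(n,get_calibration(n))
print(get_obs())
E
```

```text
scene {'mtx': array([[446.75480455,   0.        , 318.74328644],
       [  0.        , 446.75480455, 196.03698927],
       [  0.        ,   0.        ,   1.        ]]), 'position': array([1125.12292383, -257.72351117,  848.99519875]), 'attitude': array([-2.49106798, -0.01380559,  1.13237369])}
top {'mtx': array([[450.71633822,   0.        , 315.09538291],
       [  0.        , 450.71633822, 201.8277221 ],
       [  0.        ,   0.        ,   1.        ]]), 'position': array([ 449.61251203,   15.4833978 , 1067.20521638]), 'attitude': array([-2.95826554e+00, -2.61788456e-03, -1.54684544e+00])}
{'time': 0.1, 'joint_positions': array([-1.31701218e+00,  3.42657531e-01,  1.52488929e+00, -9.43205363e-06,
        1.27537908e+00, -1.46011784e-01]), 'dq': array([-5.55842929e-05, -1.77544305e-03, -3.07349999e-03, -3.46708348e-04,
        2.87854835e-04, -8.88409873e-04]), 'tau': array([ 1.61874119e-03, -4.32005847e+01, -2.44693279e+01,  7.20303459e-02,
        5.26095985e-02, -5.39410462e-05]), 'tool_pos': array([ 204.27124419, -483.25881593,  226.12336113]), 'tcp_rot': array([-3.14027227e+00, -1.85056038e-04,  3.99798565e-01]), 'contact_force': array([-0.18495727, -0.09036233,  0.3240796 ]), 'moment': array([ 0.00338711, -0.02614918, -0.00847018]), 'finger_force': 0.0, 'grip_width': 91.60004993564961}
```

View pics/top0.png

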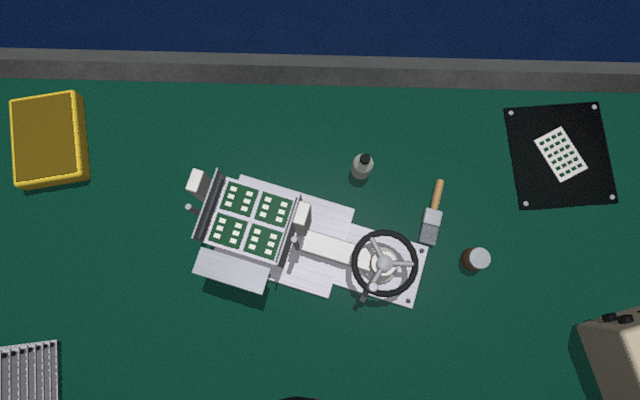

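View pics/scene0.png

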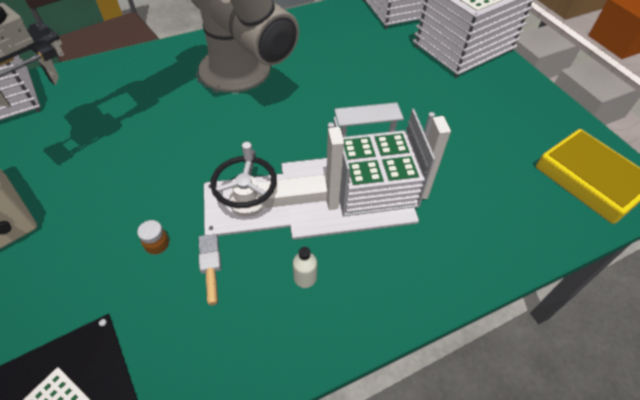

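The wheel is centred near (384,263) in top, with the handle near (374,288) and the tab near (363,299). In scene the wheel is at (243,182) and the handle top at (247,147). Next I'll measure the rim and zoom in.

```bash
cat > h.py <<'E'
from plant import *
import numpy as np, cv2
from scipy.spatial.transform import Rotation as Ro
def ray(n,uv,z):
    c=get_calibration(n);R=Ro.from_euler('xyz',c['attitude']).as_matrix()
    d=R@np.linalg.inv(c['mtx'])@[uv[0],uv[1],1];p=c['position']
    return p+d*(z-p[2])/d[2]
def proj(n,P):
    c=get_calibration(n);R=Ro.from_euler('xyz',c['attitude']).as_matrix()
    q=c['mtx']@R.T@(np.array(P)-c['position']);return q[:2]/q[2]
E
python3 - <<'E'
from h import *
im=cv2.imread("pics/top0.png")
m=(im.max(2)<45).astype(np.uint8); m[:, :330]=0;m[:,430:]=0;m[:215]=0;m[310:]=0
n,l,s,c=cv2.connectedComponentsWithStats(m)
k=1+s[1:,4].argmax();print(s[k])
pts=np.argwhere(l==k)[:,::-1]
P=np.array([ray("top",p,94)[:2] for p in pts])
(cx,cy),r=cv2.minEnclosingCircle(P.astype(np.float32));print("wheel",cx,cy,r, np.hypot(cx,cy))
for nm,p,z in(("handle top",(374,288),142),("tab",(363,299),86),("bottle",(365,159),110),("jar",(480,258),60),("brush",(434,212),15)):print(nm,ray("top",p,z).round())
for nm,p,z in(("wheel",(243,182),90),("handle top",(247,146),142),("bottle",(304,253),110),("jar",(150,229),60)):print("sc",nm,ray("scene",p,z).round())
a=cv2.resize(im[210:320,330:440],None,fx=5,fy=5,interpolation=2)
cv2.imwrite("pics/crop.png",a)
E
```

```text
[393 236  16  13  18]
wheel 546.320068359375 -169.35964965820312 20.41969871520996 571.9687998698369
handle top [ 447. -106.  142.]
tab [424. -90.  86.]
bottle [726. -90. 110.]
jar [ 518. -352.   60.]
brush [ 627. -264.   15.]
sc wheel [ 503. -137.   90.]
sc handle top [ 454. -104.  142.]
sc bottle [731. -93. 110.]
sc jar [ 518. -350.   60.]
```

View pics/crop.png

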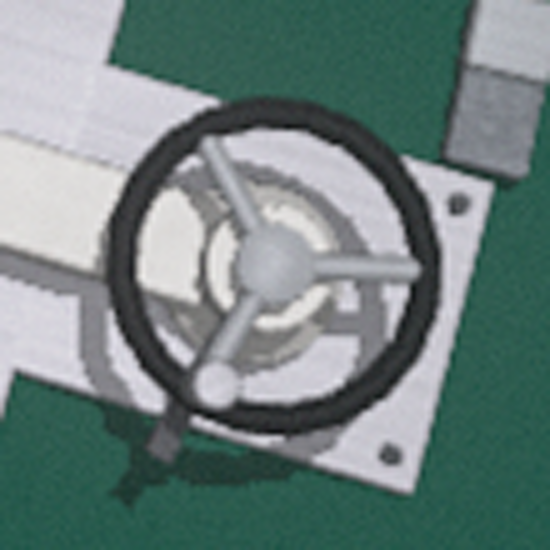

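The crop shows the rim spanning x 106–441 and y 97–433, so its centre is at (274,265). The handle top is at (216,384) and the tab top at about (170,425).

```bash
python3 - <<'E'
from h import *
f=lambda u,v:((u-2)/5+330,(v-2)/5+210)
C=ray("top",f(273.5,265),92);H=ray("top",f(216,384),142);T=ray("top",f(168,430),86)
sc=ray("scene",(243.5,182),92)
for n,p in(("C",C),("H",H),("T",T)):d=p-C;print(n,p.round(1),np.hypot(*d[:2]).round(1),np.degrees(np.arctan2(d[1],d[0])).round(1))
print(ray("top",f(106,265),92)-ray("top",f(441,265),92),sc.round(1))
# lift y dir
M=ray("top",(252,222),181);d=M-C;print("mag",M.round(),np.hypot(*d[:2]),np.degrees(np.arctan2(d[1],d[0])))
E
```

```text
C [ 501.4 -134.5   92. ] 0.0 0.0
H [ 450.5 -103.4  142. ] 59.6 148.6
T [430.7 -90.1  86. ] 83.4 147.9
[ -3.46615594 143.91521497   0.        ] [ 505.2 -136.3   92. ]
mag [570. 141. 181.] 284.1542997773251 75.97630374582197
```

Both views agree: wheel centre (502,-135), handle at 148.5° and r 60 (expected 60), tab on the same bearing.

Plan:
- Leave the fingers 14 mm apart, so the handle seats in the gap without being gripped.
- Push with the tool's -x side and twist along with the wheel.

First I'll move to a point behind the handle, staying high.

Emit:
arm_command(
  gripper=[14,14,14,14,14],
  dp=[
    [0.9,-0.61,0],
    [0.9,-0.61,0],
    [0.9,-0.61,0],
    [0.9,-0.61,0],
    [0.9,-0.61,0],
  ],
  twist=[0,0,0,0,0],
)

```text
time: 0.72
tool_pos: [278.6, -368.6, 226.4]
tcp_rot: [-3.141, 0.0, 0.4]
contact_force: [-0.1, -0.3, 0.0]
grip_width: 46.3
finger_force: 0.0
```

Emit:
arm_command(
  gripper=[14,14,14,14,14],
  dp=[
    [0.9,-0.61,0],
    [0.9,-0.61,0],
    [0.9,-0.61,0],
    [0.9,-0.61,0],
    [0.9,-0.61,0],
  ],
  twist=[0,0,0,0,0],
)

```text
time: 1.35
tool_pos: [352.5, -254.6, 226.5]
tcp_rot: [-3.141, 0.0, 0.4]
contact_force: [1.0, 0.4, 0.1]
grip_width: 13.9
finger_force: 0.0
```

Emit:
arm_command(
  gripper=[14,14,14,14,14],
  dp=[
    [0.9,-0.61,0],
    [0.9,-0.61,0],
    [0.9,-0.61,0],
    [0.9,-0.61,0],
    [0.9,-0.61,0],
  ],
  twist=[0,0,0,0,0],
)

```text
time: 1.98
tool_pos: [426.4, -140.6, 226.4]
tcp_rot: [-3.141, 0.0, 0.4]
contact_force: [-0.0, 0.0, 0.6]
grip_width: 13.8
finger_force: 0.0
```

Emit:
arm_command(
  gripper=[14,14,14,14,14],
  dp=[
    [0,0,0],
    [0,0,0],
    [0,0,0],
    [0,0,0],
    [0,0,0],
  ],
  twist=[-1,-1,-1,-1,-1],
)

```text
time: 2.6
tool_pos: [426.0, -141.4, 226.4]
tcp_rot: [-3.141, 0.0, 0.839]
contact_force: [-0.3, -0.7, -0.4]
grip_width: 13.8
finger_force: 0.0
```

Emit:
arm_command(
  gripper=[14,14,14,14,14],
  dp=[
    [0,0,0],
    [0,0,0],
    [0,0,0],
    [0,0,0],
    [0,0,0],
  ],
  twist=[-1,-1,-1,-1,-1],
)

```text
time: 3.22
tool_pos: [426.0, -141.4, 226.4]
tcp_rot: [-3.141, -0.0, 1.275]
contact_force: [0.4, 0.3, -0.3]
grip_width: 14.0
finger_force: 0.0
```

Emit:
arm_command(
  gripper=[14,14,14,14,14],
  dp=[
    [0,0,0],
    [0,0,0],
    [0,0,0],
    [0,0,0],
    [0,0,0],
  ],
  twist=[-1,-1,-1,-1,-1],
)

```text
time: 3.85
tool_pos: [426.0, -141.4, 226.4]
tcp_rot: [-3.141, -0.0, 1.712]
contact_force: [-0.7, 0.0, 0.4]
grip_width: 14.1
finger_force: 0.0
```

Emit:
arm_command(
  gripper=[14,14,14,14,14],
  dp=[
    [0,0,0],
    [0,0,0],
    [0,0,0],
    [0,0,0],
    [0,0,0],
  ],
  twist=[-1,-1,-1,-1,-1],
)

```text
time: 4.47
tool_pos: [426.0, -141.4, 226.4]
tcp_rot: [-3.141, -0.001, 2.148]
contact_force: [-0.2, 0.1, 0.3]
grip_width: 13.7
finger_force: 0.0
```

Emit:
arm_command(
  gripper=[14,14,14,14,14],
  dp=[
    [0,0,0],
    [0,0,0],
    [0,0,0],
    [0,0,0],
    [0,0,0],
  ],
  twist=[-1,-1,-1,-1,-1],
)

```text
time: 5.1
tool_pos: [426.0, -141.4, 226.4]
tcp_rot: [-3.141, -0.001, 2.584]
contact_force: [0.2, 0.3, 0.6]
grip_width: 14.4
finger_force: 0.0
```

Emit:
arm_command(
  gripper=[14,14,14,14,14],
  dp=[
    [0,0,0.31],
    [0,0,0.31],
    [0,0,0.31],
    [0,0,0.31],
    [0,0,0.31],
  ],
  twist=[-1,-1,-1,-1,-1],
)

```text
time: 5.72
tool_pos: [426.0, -141.4, 187.4]
tcp_rot: [3.141, -0.001, 3.021]
contact_force: [0.4, -0.2, -0.3]
grip_width: 13.9
finger_force: 0.0
```

Emit:
arm_command(
  gripper=[14,14,14,14,14],
  dp=[
    [0,0,0.31],
    [0,0,0.31],
    [0,0,0.31],
    [0,0,0.31],
    [0,0,0.31],
  ],
  twist=[-1,-1,-1,-1,-1],
)

```text
time: 6.35
tool_pos: [426.0, -141.4, 148.7]
tcp_rot: [3.141, -0.001, -2.826]
contact_force: [0.2, 0.3, -0.3]
grip_width: 14.4
finger_force: 0.0
```

Emit:
arm_command(
  gripper=[14,14,14,14,14],
  dp=[
    [0,0,0.31],
    [0,0,0.31],
    [0,0,0.31],
    [0,0,0.31],
    [0,0,0.31],
  ],
  twist=[-1,-1,-1,-1,-1],
)

```text
time: 6.98
tool_pos: [426.0, -141.4, 110.0]
tcp_rot: [3.141, -0.0, -2.39]
contact_force: [-0.0, 0.1, 0.3]
grip_width: 14.1
finger_force: 0.0
```

```bash
python3 - <<'E'
from h import *
o=get_obs();print(o['joint_positions'].round(3),o['tool_pos'].round(1),o['tcp_rot'].round(3))
a=capture("top")[210:320,330:440,::-1];b=capture("scene")[110:230,190:310,::-1]
cv2.imwrite("pics/p2.png",np.hstack([cv2.resize(a,(400,400)),cv2.resize(b,(400,400))]))
E
```

```text
[-0.492  0.348  1.888 -0.     0.907 -2.814] [ 426.  -141.4  110. ] [ 3.141 -0.    -2.39 ]
```

View pics/p2.png

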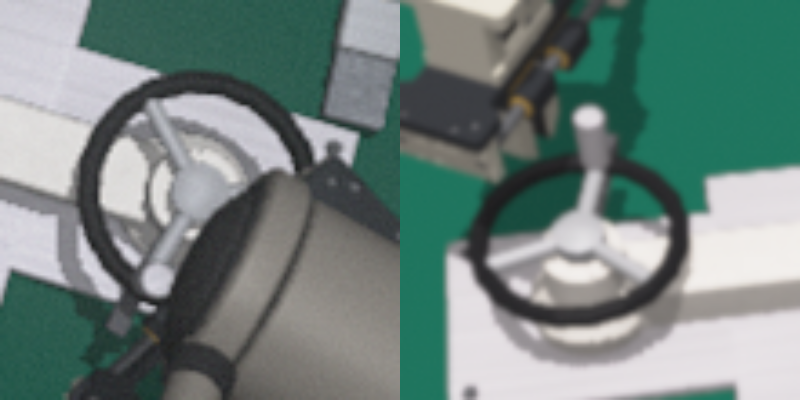

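The left view shows the handle at (158,278) and the tab still beyond it at (118,315). In the right view the fingers stand behind and to the left of the handle, with nothing touching. Next I'll plan the arc rows.

```bash
cat > plan.py <<'E'
from h import *
C=np.array([502,-135.]);e=lambda a:np.array([np.cos(np.radians(a)),np.sin(np.radians(a))])
def tcp(turn,phi,off=16.6): return C+60*e(148.4-turn)-off*e(phi)
def plan(p,phi,t0,n,dt=5,tw=.9):
    # commanded p, push heading phi; print rows (yaw=phi+180)
    for k in range(n):
        rows=[]
        for i in range(5):
            t=t0+dt*(5*k+i+1);x=e(phi+180);y=np.array([x[1],-x[0]])
            phi-=5*tw;d=(tcp(t,phi)-p)/25
            r=np.round([d@x,d@y],2);p=p+25*(r[0]*x+r[1]*y);rows.append([*r.tolist(),0])
        print(k,f"turn {t:.0f} phi {phi:.1f} tcp {p.round(1)}",rows)
if __name__=="__main__":
    p=np.array([426,-141.4]);phi=np.degrees(-2.39)+180
    x=e(phi+180);y=np.array([x[1],-x[0]]);t=tcp(-5,phi);d=(t-p)/25;r=np.round([d@x,d@y],2);print("approach",phi,r,t)
    plan(p+25*(r[0]*x+r[1]*y),phi,-5,15)
E
python3 plan.py
```

```text
approach 43.06308696373324 [-0.9   0.36] [ 436.22274716 -119.46898821]
0 turn 20 phi 20.6 tcp [449.1 -93.7] [[-0.2, 0.12, 0], [-0.2, 0.11, 0], [-0.2, 0.12, 0], [-0.21, 0.11, 0], [-0.2, 0.11, 0]]
1 turn 45 phi -1.9 tcp [471.6 -76. ] [[-0.2, 0.1, 0], [-0.21, 0.11, 0], [-0.2, 0.1, 0], [-0.21, 0.11, 0], [-0.21, 0.1, 0]]
2 turn 70 phi -24.4 tcp [498.9 -69.4] [[-0.2, 0.09, 0], [-0.21, 0.1, 0], [-0.2, 0.1, 0], [-0.21, 0.09, 0], [-0.21, 0.09, 0]]
3 turn 95 phi -46.9 tcp [526.4 -74.7] [[-0.21, 0.09, 0], [-0.21, 0.09, 0], [-0.21, 0.08, 0], [-0.2, 0.09, 0], [-0.21, 0.08, 0]]
4 turn 120 phi -69.4 tcp [549.  -90.8] [[-0.21, 0.08, 0], [-0.21, 0.08, 0], [-0.21, 0.08, 0], [-0.21, 0.07, 0], [-0.21, 0.08, 0]]
5 turn 145 phi -91.9 tcp [ 562.5 -114.9] [[-0.21, 0.07, 0], [-0.21, 0.07, 0], [-0.21, 0.07, 0], [-0.22, 0.06, 0], [-0.21, 0.07, 0]]
6 turn 170 phi -114.4 tcp [ 564.7 -141.9] [[-0.21, 0.06, 0], [-0.21, 0.06, 0], [-0.21, 0.06, 0], [-0.21, 0.06, 0], [-0.21, 0.05, 0]]
7 turn 195 phi -136.9 tcp [ 555.4 -167.3] [[-0.22, 0.05, 0], [-0.21, 0.06, 0], [-0.21, 0.05, 0], [-0.21, 0.04, 0], [-0.21, 0.05, 0]]
8
[... 229 characters left out ...]
[-0.21, 0.03, 0], [-0.21, 0.03, 0]]
10 turn 270 phi -204.4 tcp [ 485.8 -193. ] [[-0.21, 0.02, 0], [-0.21, 0.03, 0], [-0.21, 0.02, 0], [-0.21, 0.02, 0], [-0.2, 0.02, 0]]
11 turn 295 phi -226.9 tcp [ 463.3 -180.3] [[-0.21, 0.02, 0], [-0.21, 0.01, 0], [-0.21, 0.02, 0], [-0.21, 0.01, 0], [-0.2, 0.01, 0]]
12 turn 320 phi -249.4 tcp [ 448.5 -159.4] [[-0.21, 0.01, 0], [-0.21, 0.0, 0], [-0.2, 0.01, 0], [-0.21, -0.0, 0], [-0.2, -0.0, 0]]
13 turn 345 phi -271.9 tcp [ 443.9 -134.5] [[-0.21, -0.0, 0], [-0.2, -0.0, 0], [-0.21, -0.01, 0], [-0.2, -0.0, 0], [-0.2, -0.01, 0]]
14 turn 370 phi -294.4 tcp [ 450.3 -110.3] [[-0.21, -0.01, 0], [-0.2, -0.01, 0], [-0.2, -0.02, 0], [-0.2, -0.01, 0], [-0.2, -0.02, 0]]
```

Emit:
arm_command(
  gripper=[14,14,14,14,14],
  dp=[
    [-0.18,0.07,0],
    [-0.18,0.07,0],
    [-0.18,0.07,0],
    [-0.18,0.07,0],
    [-0.18,0.08,0],
  ],
  twist=[0,0,0,0,0],
)

```text
time: 7.7
tool_pos: [436.8, -119.3, 110.5]
tcp_rot: [-3.141, -0.0, -2.393]
contact_force: [-0.2, -0.3, -0.4]
grip_width: 13.9
finger_force: 0.0
```

Emit:
arm_command(
  gripper=[14,14,14,14,14],
  dp=[
    [-0.2,0.12,0],
    [-0.2,0.11,0],
    [-0.2,0.12,0],
    [-0.21,0.11,0],
    [-0.2,0.11,0],
  ],
  twist=[0.9,0.9,0.9,0.9,0.9],
)

```text
time: 8.32
tool_pos: [448.9, -93.9, 110.4]
tcp_rot: [-3.142, -0.002, -2.788]
contact_force: [-2.3, -2.1, 0.6]
grip_width: 14.1
finger_force: 2.2
```

```bash
python3 - <<'E'
from h import *
o=get_obs();print(o['joint_positions'].round(3),o['tool_pos'].round(1),o['tcp_rot'].round(3),o['contact_force'].round(1))
a=capture("top")[210:320,330:440,::-1];b=capture("scene")[110:230,190:310,::-1]
cv2.imwrite("pics/p3.png",np.hstack([cv2.resize(a,(400,400)),cv2.resize(b,(400,400))]))
E
```

```text
[-3.730e-01  3.630e-01  1.862e+00 -1.000e-03  9.180e-01 -2.296e+00] [448.9 -93.9 110.4] [-3.142e+00 -2.000e-03 -2.788e+00] [-2.3 -2.1  0.6]
```

View pics/p3.png

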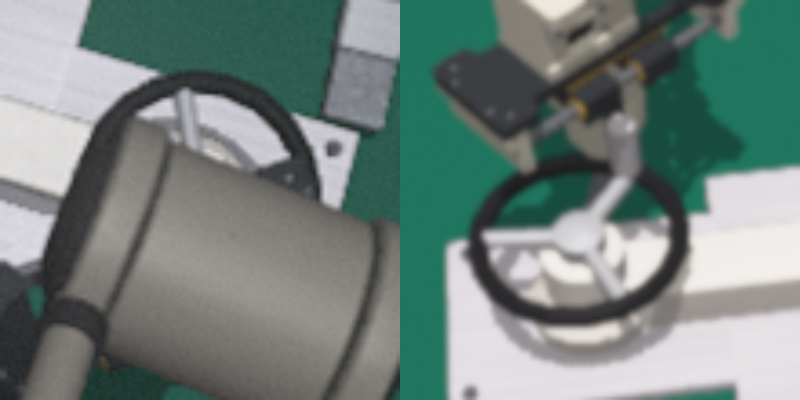

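The handle has turned about 20–25° clockwise, and in the scene crop it sits at (627,145) against the finger gap. Force is about 3 N, so I'll continue.

Emit:
arm_command(
  gripper=[14,14,14,14,14],
  dp=[
    [-0.2,0.1,0],
    [-0.21,0.11,0],
    [-0.2,0.1,0],
    [-0.21,0.11,0],
    [-0.21,0.1,0],
  ],
  twist=[0.9,0.9,0.9,0.9,0.9],
)

```text
time: 9.05
tool_pos: [471.1, -76.2, 110.2]
tcp_rot: [-3.142, -0.002, 3.104]
contact_force: [-4.6, -2.3, 0.8]
grip_width: 14.1
finger_force: 2.1
```

Emit:
arm_command(
  gripper=[14,14,14,14,14],
  dp=[
    [-0.2,0.09,0],
    [-0.21,0.1,0],
    [-0.2,0.1,0],
    [-0.21,0.09,0],
    [-0.21,0.09,0],
  ],
  twist=[0.9,0.9,0.9,0.9,0.9],
)

```text
time: 9.68
tool_pos: [498.1, -69.5, 110.0]
tcp_rot: [-3.141, -0.003, 2.712]
contact_force: [-3.0, -0.8, -0.6]
grip_width: 14.2
finger_force: 2.2
```

Emit:
arm_command(
  gripper=[14,14,14,14,14],
  dp=[
    [-0.21,0.09,0],
    [-0.21,0.09,0],
    [-0.21,0.08,0],
    [-0.2,0.09,0],
    [-0.21,0.08,0],
  ],
  twist=[0.9,0.9,0.9,0.9,0.9],
)

```text
time: 10.3
tool_pos: [525.4, -74.5, 109.8]
tcp_rot: [-3.14, -0.003, 2.319]
contact_force: [-4.5, 1.0, -0.1]
grip_width: 14.2
finger_force: 2.1
```

```bash
python3 - <<'E'
from h import *
o=get_obs();print(o['joint_positions'].round(3),o['tool_pos'].round(1),o['tcp_rot'].round(3),o['contact_force'].round(1))
a=capture("top")[210:320,330:440,::-1];b=capture("scene")[90:230,190:330,::-1]
cv2.imwrite("pics/p4.png",np.hstack([cv2.resize(a,(400,400)),cv2.resize(b,(400,400))]))
E
```

```text
[-0.285  0.477  1.666  0.     1.002 -1.034] [525.4 -74.5 109.8] [-3.140e+00 -3.000e-03  2.319e+00] [-4.5  1.  -0.1]
```

View pics/p4.png

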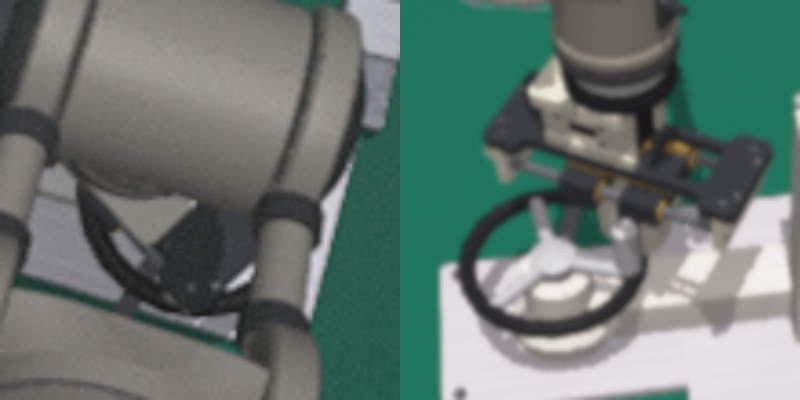

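The handle is now at about (628,245) in the right crop, just in front of the fingers. The wheel has turned about 95° and the gripper is clear of the column. I'll continue.

Emit:
arm_command(
  gripper=[14,14,14,14,14],
  dp=[
    [-0.21,0.08,0],
    [-0.21,0.08,0],
    [-0.21,0.08,0],
    [-0.21,0.07,0],
    [-0.21,0.08,0],
  ],
  twist=[0.9,0.9,0.9,0.9,0.9],
)

```text
time: 11.02
tool_pos: [548.3, -90.6, 110.0]
tcp_rot: [-3.14, -0.002, 1.928]
contact_force: [-3.8, 1.2, -0.2]
grip_width: 13.9
finger_force: 2.4
```

Emit:
arm_command(
  gripper=[14,14,14,14,14],
  dp=[
    [-0.21,0.07,0],
    [-0.21,0.07,0],
    [-0.21,0.07,0],
    [-0.22,0.06,0],
    [-0.21,0.07,0],
  ],
  twist=[0.9,0.9,0.9,0.9,0.9],
)

```text
time: 11.65
tool_pos: [562.1, -114.5, 110.0]
tcp_rot: [-3.14, -0.002, 1.535]
contact_force: [-1.9, 4.1, 0.6]
grip_width: 14.1
finger_force: 2.4
```

Emit:
arm_command(
  gripper=[14,14,14,14,14],
  dp=[
    [-0.21,0.06,0],
    [-0.21,0.06,0],
    [-0.21,0.06,0],
    [-0.21,0.06,0],
    [-0.21,0.05,0],
  ],
  twist=[0.9,0.9,0.9,0.9,0.9],
)

```text
time: 12.28
tool_pos: [564.8, -141.3, 110.2]
tcp_rot: [-3.141, -0.002, 1.142]
contact_force: [-0.1, 4.4, -0.3]
grip_width: 14.0
finger_force: 2.2
```

Emit:
arm_command(
  gripper=[14,14,14,14,14],
  dp=[
    [-0.22,0.05,0],
    [-0.21,0.06,0],
    [-0.21,0.05,0],
    [-0.21,0.04,0],
    [-0.21,0.05,0],
  ],
  twist=[0.9,0.9,0.9,0.9,0.9],
)

```text
time: 12.9
tool_pos: [556.1, -166.9, 110.4]
tcp_rot: [3.142, -0.002, 0.749]
contact_force: [1.1, 4.4, -1.2]
grip_width: 14.0
finger_force: 2.3
```

```bash
python3 - <<'E'
from h import *
o=get_obs();print(o['joint_positions'].round(3),o['tool_pos'].round(1),o['tcp_rot'].round(3),o['contact_force'].round(1))
a=capture("top")[210:320,330:440,::-1];b=capture("scene")[90:230,190:330,::-1]
cv2.imwrite("pics/p5.png",np.hstack([cv2.resize(a,(400,400)),cv2.resize(b,(400,400))]))
E
```

```text
[-0.425  0.553  1.525  0.002  1.063  0.396] [ 556.1 -166.9  110.4] [ 3.142e+00 -2.000e-03  7.490e-01] [ 1.1  4.4 -1.2]
```

View pics/p5.png

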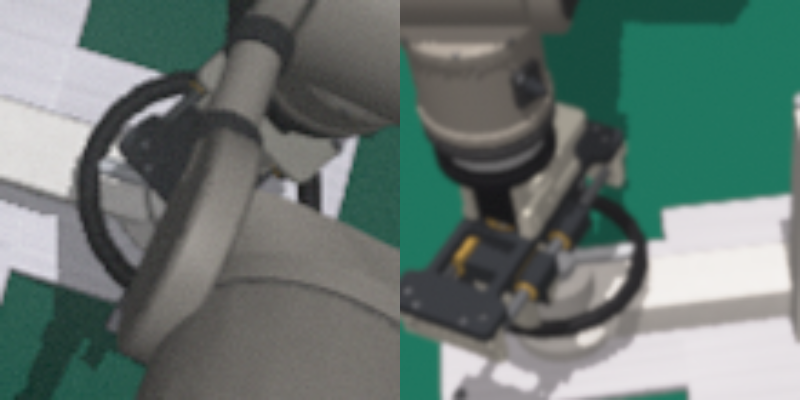

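The gripper hides the handle here. The steady 4.4 N reaction along the tangent means it is still on the handle, and a spoke at (600,255) fits a turn of about 195°. I'll continue.

Emit:
arm_command(
  gripper=[14,14,14,14,14],
  dp=[
    [-0.21,0.04,0],
    [-0.21,0.05,0],
    [-0.21,0.04,0],
    [-0.22,0.04,0],
    [-0.21,0.03,0],
  ],
  twist=[0.9,0.9,0.9,0.9,0.9],
)

```text
time: 13.62
tool_pos: [537.5, -186.3, 110.7]
tcp_rot: [3.14, -0.002, 0.357]
contact_force: [3.7, 2.5, -1.8]
grip_width: 13.9
finger_force: 1.9
```

Emit:
arm_command(
  gripper=[14,14,14,14,14],
  dp=[
    [-0.21,0.04,0],
    [-0.21,0.03,0],
    [-0.21,0.03,0],
    [-0.21,0.03,0],
    [-0.21,0.03,0],
  ],
  twist=[0.9,0.9,0.9,0.9,0.9],
)

```text
time: 14.25
tool_pos: [513.2, -196.1, 110.9]
tcp_rot: [3.14, -0.004, -0.035]
contact_force: [5.0, 0.2, -1.9]
grip_width: 14.2
finger_force: 2.1
```

Emit:
arm_command(
  gripper=[14,14,14,14,14],
  dp=[
    [-0.21,0.02,0],
    [-0.21,0.03,0],
    [-0.21,0.02,0],
    [-0.21,0.02,0],
    [-0.2,0.02,0],
  ],
  twist=[0.9,0.9,0.9,0.9,0.9],
)

```text
time: 14.88
tool_pos: [487.2, -194.8, 111.1]
tcp_rot: [3.14, -0.005, -0.428]
contact_force: [3.6, -4.4, -1.6]
grip_width: 13.9
finger_force: 3.0
```

Emit:
arm_command(
  gripper=[14,14,14,14,14],
  dp=[
    [-0.21,0.02,0],
    [-0.21,0.01,0],
    [-0.21,0.02,0],
    [-0.21,0.01,0],
    [-0.2,0.01,0],
  ],
  twist=[0.9,0.9,0.9,0.9,0.9],
)

```text
time: 15.5
tool_pos: [463.9, -182.4, 111.1]
tcp_rot: [3.14, -0.004, -0.82]
contact_force: [-1.4, -7.6, 0.9]
grip_width: 14.2
finger_force: 3.9
```

Emit:
arm_command(
  gripper=[14,14,14,14,14],
  dp=[
    [-0.21,0.01,0],
    [-0.21,0,0],
    [-0.2,0.01,0],
    [-0.21,0,0],
    [-0.2,0,0],
  ],
  twist=[0.9,0.9,0.9,0.9,0.9],
)

```text
time: 16.12
tool_pos: [448.1, -161.0, 110.9]
tcp_rot: [3.14, -0.003, -1.213]
contact_force: [-4.7, -6.1, 2.8]
grip_width: 13.9
finger_force: 4.1
```

```bash
python3 - <<'E'
from h import *
o=get_obs();print(o['joint_positions'].round(3),o['tool_pos'].round(1),o['tcp_rot'].round(3),o['contact_force'].round(1))
a=capture("top")[210:320,330:440,::-1];b=capture("scene")[90:230,190:330,::-1]
cv2.imwrite("pics/p6.png",np.hstack([cv2.resize(a,(400,400)),cv2.resize(b,(400,400))]))
E
```

```text
[-0.504  0.388  1.817 -0.004  0.935  2.282] [ 448.1 -161.   110.9] [ 3.140e+00 -3.000e-03 -1.213e+00] [-4.7 -6.1  2.8]
```

View pics/p6.png

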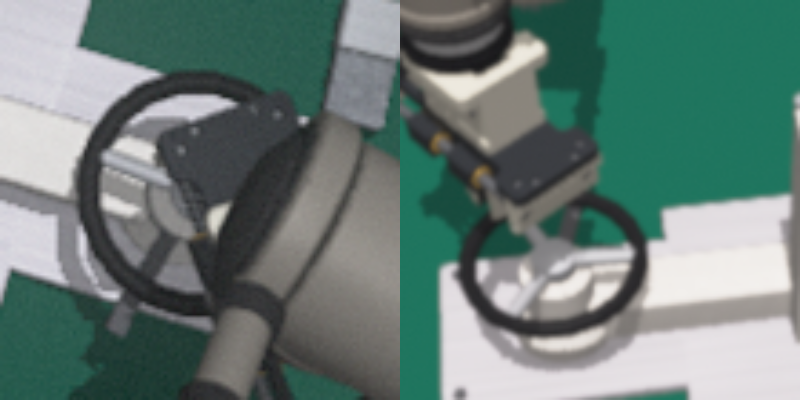

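Two free spokes are visible, with a left-crop tip at (103,157), which gives the wheel angle. The 8 N reaction is partly radial, so I'm running slightly inside the circle. I'll work out the angle and replan with a small outward shift.

```bash
python3 - <<'E'
from plan import *
import plan as P
f=lambda u,v:(u*.275+330-.4,v*.275+210-.4)
for s in((103,157),(135,167)):
    p=ray("top",f(*s),92)[:2]-C;a=np.degrees(np.arctan2(p[1],p[0]));print(np.hypot(*p).round(1),a.round(1),"turn if +240:",(148.4-(a+120-360))%360)
g=lambda u,v:(u*.35+190-.4,v*.35+90-.4)
for s in((630,255),(515,305)):
    s=(s[0]-400,s[1]);p=ray("scene",g(*s),92)[:2]-C;a=np.degrees(np.arctan2(p[1],p[0]));print("sc",np.hypot(*p).round(1),a.round(1))
o=get_obs();p=o['tool_pos'][:2];phi=np.degrees(o['tcp_rot'][2])-180
print("pred tcp",tcp(320,phi),p)
P.C=C+[-2.5,-1]
plan(p,phi,320,2,dt=4,tw=.8)
E
```

```text
60.3 71.6 turn if +240: 316.76287161397397
40.6 70.5 turn if +240: 317.9149681641958
sc 57.7 70.9
sc 49.5 -55.0
pred tcp [ 448.47448878 -159.30722853] [ 448.10779271 -160.31254407]
0 turn 340 phi -269.4 tcp [ 440.8 -140.6] [[-0.19, 0.09, 0], [-0.17, 0.0, 0], [-0.16, 0.01, 0], [-0.17, 0.0, 0], [-0.16, 0.01, 0]]
1 turn 360 phi -289.4 tcp [ 442.9 -120.3] [[-0.17, 0.0, 0], [-0.16, 0.01, 0], [-0.16, 0.0, 0], [-0.17, 0.01, 0], [-0.16, 0.0, 0]]
```

Emit:
arm_command(
  gripper=[14,14,14,14,14],
  dp=[
    [-0.19,0.09,0],
    [-0.17,0,0],
    [-0.16,0.01,0],
    [-0.17,0,0],
    [-0.16,0.01,0],
  ],
  twist=[0.8,0.8,0.8,0.8,0.8],
)

```text
time: 16.85
tool_pos: [442.5, -140.9, 110.9]
tcp_rot: [-3.139, -0.003, -1.562]
contact_force: [0.7, -3.5, -1.2]
grip_width: 14.1
finger_force: 3.4
```

```bash
python3 - <<'E'
from plan import *
import plan as P
o=get_obs();p=o['tool_pos'][:2];phi=np.degrees(o['tcp_rot'][2])-180
print(o['joint_positions'][5],phi)
a=capture("top")[210:320,330:440,::-1];b=capture("scene")[90:230,190:330,::-1]
cv2.imwrite("pics/p7.png",np.hstack([cv2.resize(a,(400,400)),cv2.resize(b,(400,400))]))
P.C=C+[-2.5,-1]
plan(p,phi,338,1,dt=4,tw=.8)
E
```

```text
2.660900133113609 -269.49463746933634
0 turn 358 phi -289.5 tcp [ 441.7 -122. ] [[-0.1, 0.09, 0], [-0.16, 0.01, 0], [-0.17, 0.01, 0], [-0.17, 0.01, 0], [-0.16, 0.02, 0]]
```

View pics/p7.png

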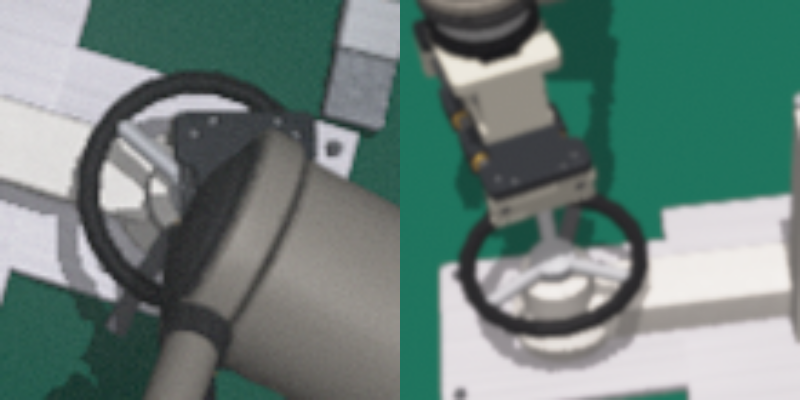

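The free spoke's tip is at (123,127) in the left crop, compared with (154,104) at the start (same scale). That puts the turn at about 338°, as planned. Force is back to 3.6 N. One more 20° push follows.

Emit:
arm_command(
  gripper=[14,14,14,14,14],
  dp=[
    [-0.16,0.03,0],
    [-0.16,0.01,0],
    [-0.17,0.01,0],
    [-0.17,0.01,0],
    [-0.16,0.01,0],
  ],
  twist=[0.8,0.8,0.8,0.8,0.8],
)

```text
time: 17.58
tool_pos: [443.9, -120.7, 110.9]
tcp_rot: [-3.137, -0.001, -1.911]
contact_force: [3.0, -5.1, -2.1]
grip_width: 13.9
finger_force: 3.6
```

```bash
python3 - <<'E'
from plan import *
o=get_obs();print(o['joint_positions'][5],o['tool_pos'],tcp(360,np.degrees(o['tcp_rot'][2])-180))
a=capture("top")[210:320,330:440,::-1];i=cv2.imread("pics/top0.png")[210:320,330:440]
cv2.imwrite("pics/p8.png",np.hstack([cv2.resize(a,(400,400)),cv2.resize(i,(400,400))]))
E
```

```text
3.0508519909145093 [ 443.88384502 -120.70728045  110.94374761] [ 445.35880786 -119.20997504]
```

View pics/p8.png

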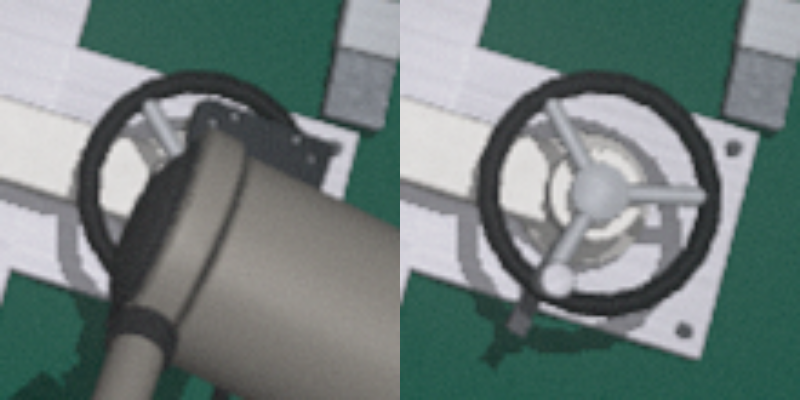

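The free spoke's tip at (151,103) matches its start position at (153,103), so the turn is complete to within about 2°. Now I'll back straight off and lift.

Emit:
arm_command(
  gripper=[14,14,14,14,14],
  dp=[
    [0.2,0,0],
    [0.4,0,0],
    [0.5,0,0],
    [0.5,0,0],
    [0.2,0,0],
  ],
  twist=[0,0,0,0,0],
)

```text
time: 18.25
tool_pos: [426.9, -162.9, 110.4]
tcp_rot: [3.142, -0.0, -1.914]
contact_force: [-0.4, -0.5, -0.0]
grip_width: 14.2
finger_force: 0.0
```

Emit:
arm_command(
  gripper=[14,14,14,14,14],
  dp=[
    [0,0,-0.8],
    [0,0,-0.9],
    [0,0,-0.9],
    [0,0,-0.9],
    [0,0,-0.9],
  ],
  twist=[0,0,0,0,0],
)

```text
time: 18.88
tool_pos: [427.1, -161.9, 221.2]
tcp_rot: [3.141, 0.0, -1.913]
contact_force: [-0.9, -0.5, 0.1]
grip_width: 13.9
finger_force: 0.0
```

Emit:
arm_command(
  gripper=[14,14,14,14,14],
  dp=[
    [0.8,0,0],
    [0.9,0,0],
    [0.9,0,0],
    [0.9,0,0],
    [0.9,0,0],
  ],
  twist=[0,0,0,0,0],
)

```text
time: 19.5
tool_pos: [389.9, -266.2, 220.4]
tcp_rot: [3.141, 0.0, -1.913]
contact_force: [0.8, -0.4, -0.0]
grip_width: 13.9
finger_force: 0.0
```

```bash
python3 - <<'E'
from plan import *
a=capture("scene")[:,:,::-1];i=cv2.imread("pics/scene0.png")
t=capture("top")[:,:,::-1];j=cv2.imread("pics/top0.png")
# handle/spoke alignment: patch match of start picture
for n,x,y,(u,v,w,h) in(("sc handle",a,i,(238,140,18,40)),("sc wheel",a,i,(205,140,78,80)),("top handle",t,j,(367,280,12,12)),("bottle",a,i,(288,245,34,44)),("jar",a,i,(134,216,40,40)),("brush",a,i,(194,232,30,74))):
    s=x[v-12:v+h+12,u-12:u+w+12].copy();r=cv2.matchTemplate(s,y[v:v+h,u:u+w].copy(),cv2.TM_CCOEFF_NORMED);m=cv2.minMaxLoc(r);print(n,round(m[1],2),np.array(m[3])-12)
o=get_obs();print(o['time'],o['tool_pos'],o['contact_force'])
E
```

```text
sc handle 1.0 [0 0]
sc wheel 1.0 [0 0]
top handle 0.97 [0 0]
bottle 1.0 [0 0]
jar 1.0 [0 0]
brush 1.0 [0 0]
19.6 [ 389.76825893 -267.10441771  220.3474366 ] [ 0.23795187 -0.16104846 -0.07606225]
```

The wheel and handle match the start picture to the pixel, and the bottle, jar and brush haven't moved. The robot is clear, so I'm handing in.

```bash
python3 -c "
from plant import *
print(close_job())"
```

```text
the job is handed in; nothing more can be done
None
```

I pushed the wheel through one full clockwise turn, with the handle back over its index tab to within about 2° by the camera, then let go, moved clear and handed the job in at about 20 s; it returned no verdict, and I did not measure the magazine's height separately.

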